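# Sort perished pipette teats by feel and refit the supple one

### The job

Three rubber pipette teats on the drying rack look alike, but two have perished and gone hard and only one is still supple. Pinch them gently to feel which is which, push the supple one fully home over the beaded top of the bare glass pipette without forcing the glass, and lay or stand the two hard ones in the glass dish. Let go of everything, and leave the other things on the table where they are.

Things in the scene. Friction and masses are not known exactly. Their poses are not given: they have to be found in the camera images.
- teat_1: One of three brown rubber teats that look and measure alike; one is supple, two are hard, and the names do not tell which. Origin at the centre of the open rim of the neck, z up the bore to the closed end, 60 mm tall. Neck round, 24 mm over the rim, up to z = 18. Above it an oval bulb, 33 mm wide along own x, 26 mm thick along own y. Pinch it across y, at about z = 38.
- teat_2: Like teat_1. Firmness: flat ribbed cheeks at y = +13 and -13 mm. The supple teat gives 1 mm per newton on each cheek until it is 14 mm thick, where its walls meet (about 6 N); a hard one gives less than 3 mm a cheek at 20 N. They spring back when let go. Pinched with more than about 30 N a teat may crack.
- teat_3: Like teat_1. Bore: open at the rim, 14.8 mm deep, with two inward lips near its mouth (at own +x and -x, 8 mm apart, widening to 15 mm at the rim). On the supple teat they stretch over the bead of the pipette; on a hard one they do not.
- teat_1_seat (a point): Closed end of the bore of teat_1, on its axis, 14.8 mm above the rim. On a fitted teat it meets the top of the pipette.
- teat_2_seat (a point): The same point of teat_2.
- teat_3_seat (a point): The same point of teat_3.
- drying_rack: Grey plastic drying rack, fixed, 66 x 186 x 12 mm, origin under its centre, long side along its y. Three steel pegs, 6 mm thick, 11 mm tall, stand in a row along y, 58 mm apart. The teats start on them, neck down on the plate (rim at z = 12 mm), flat cheeks facing about along the rack's x.
- pipette_stand: Grey weighted stand, fixed: round foot 84 mm across and 15 mm high, column 30 mm across up to z = 58; origin under its centre. The glass pipette stands upright in it on its axis.
- pipette_top (a point): Centre of the flat top of the bare upright glass pipette, 92 mm above the table at rest. Tube 7 mm thick, 34 mm out of the stand; its top is a bead 12 mm thick, widest 4.5 mm below the top. The lips touch the bead when the top is about 5 mm inside the rim, need a push of about 6 to 12 N, then snap under it as the top meets the end of the bore.
- pipette (a joint): How far the pipette is pushed down against the foam pad inside its stand, in m: 0 at rest, about 3 N to start and 3 N more per mm, stop at 0.010. More than 0.007 (about 24 N) counts as forcing the glass.
- discard_dish: Shallow round glass dish, loose, 0.22 kg, 116 mm across the rim and 18 mm high; floor 4 mm thick, 100 mm across inside at the floor; origin under its centre.
- tape_roll: Bystander: roll of label tape, 54 mm across, 19 mm high, origin under its centre.
- tally_counter: Bystander: hand tally counter, 50 x 72 x 22 mm, origin under its centre.
- loupe: Bystander: hand lens with dark handle, 50 x 143 x 14 mm, origin under its centre, long along its y.
- marker_black: Bystander: marker pen, 135 mm long along its y, 15 mm thick, origin under its centre.
- eraser: Bystander: eraser in a sleeve, 22 x 42 x 13 mm, origin under its centre.
- forceps: Bystander: steel forceps, 127 mm long along its y, origin under its centre.
Things that resemble listed ones, but are neither listed nor needed, are in the scene too. What is shaped like the teat_3 but pink or purple is not meant. Leave any pink look-alike of the teat_2 alone.

How it is judged:
By the outcome, as a careful person would: the job done as asked, in the order asked, and still so for the second after the job is handed in, with the robot touching nothing.
It also fails if it takes over 67 s, if anything falls off the work surface, if the arm or the gripper's body presses on something with over 40 N, if the wrist force passes 120 N, or if a joint passes its speed limit or range.

### The arm

A 6-joint arm with a two-finger parallel gripper is mounted at the origin on a cart in front of the work surface, level with it; the furniture and walls round the work are solid. World frame = base frame: x ahead of the robot, y to its left, z up, the work surface at z = 0. Lengths are in m, angles in rad, forces in N, time in s.
With the tool pointing down it reaches from about 0.3 to 0.775 m from the base axis. Payload 14.6 kg.
Tool frame: the origin (TCP) lies at the very end of the fingers, on their centre line; the grasp point (between the pads) lies 19 mm behind it; z points along the fingers, y is the line along which they close (so a half turn about z gives the same grasp; the last joint's range is limited). The gripper opens to 94 mm and grips with 3 to 60 N. Pads are 16 mm wide; open, the fingers measure 119 mm over their backs; the gripper's body (75 mm by 177 mm) begins 78 mm behind the grasp point.
Start: joints at [-1.291, 0.3, 1.521, -0, 1.321, -0.067], TCP at [0.187, -0.517, 0.205] pointing down, gripper open.
Joint ranges: [-3.03, 3.03], [-0.79, 2.21], [0.23, 2.52], [-1.04, 4.18], [0, 3.07], [-2.55, 2.55]. Speed limits (rad/s): [2.22, 2.22, 2.57, 3.14, 3.14, 3.14].

### API

Orientations are given as [roll, pitch, yaw] about the fixed x, y, z axes, in that order (R = Rz(yaw) Ry(pitch) Rx(roll)).
In Python, from station import ctrl gives the robot as it stands.
- The arm moves only by the tool move_arm, never from a script. Its argument "increments" is a list of rows, each a list of 7 numbers: the opening, from 0 (shut) to 1 (fully open), then the shift along the tool's x, y, z in units of 50 mm (1.0 is 50 mm), then the turn, a rotation vector about the tool's x, y, z in rad. In form: [[claw, tx, ty, tz, rx, ry, rz], ...]. A call has 1 to 20 rows; each row shifts and turns the commanded pose from where the row before left it, along the tool's axes as they then stand; what a row does not reach is not made up. A row lasts 1/10 s, in which the tool goes at most 50 mm and 8.59 degrees, less where a joint would pass 70% of its speed; a pose out of reach is approached as far as the arm can. A call is refused whole if a number of a shift passes 1 or a number of a turn 0.15, either way. A call with a gripper value outside its range is refused whole. The fingers move at their own pace and stop on an object; "force" is the grip in N (left out, the last holds). Time passes only in rows, so rows that do not move let the fingers close. It gives the time, the measured TCP pose, the force, the opening and the grip force at its end, in the units of the state.
- ctrl.get_obs(): the state, without advancing time (a new reading comes with each control period).
- ctrl.camera(name): name is "scene" or "top" or "wrist"; returns a dict with "color" (480x640x3 uint8, blue, green, red), "K" (3x3 intrinsics, pixels), "pose" (4x4, takes a point from camera to world coordinates); the wrist camera has in their place "tool_from_camera" (4x4, takes a point from camera to tool coordinates, whose origin is the TCP and whose axes are the flange's). Camera axes: x right, y down, z forward; pixel columns grow to the right and rows downward; lengths in m; the calibration is good to about 2 mm. The wrist camera is an equidistant fisheye: a pixel r from the principal point sees the ray r / f radians off the axis. A picture is of the moment at which its call begins: read the wrist's pose just before it. There is no depth.
- ctrl.hand_in(): hands the job in; it is judged then, once.
Trained networks look in a picture, given as the dict that the camera call returned (one of the last four; its "shot" number tells which), for a name from the list of things; names that differ only in an ending like _2 or _b are one class to them, and where a whole thing is asked for, a point or a joint stands for the part that bears it (a point fixed in the world has none). Each returns a list of dicts, best first, with "conf" (0 to 1); they miss things now and then, are a little off and sometimes report something else, mostly with a low value. They report only what shows in the picture. A call takes as long as a camera call. They do not tell look-alikes from the thing itself.
- ctrl.cut_out(name, picture): "mask" (480x640 bool, what is visible of it) and "centre" ([row, column] in pixels, amid what is visible of it).
The state is a dict: "time_s": time; "qpos": joint angles; "joint_vel": joint speeds; "tau": joint torques, N m; "ee_pos": TCP position; "eef_rot": TCP orientation; "force": force on the tool from outside, world axes, zero at the start; "moment": the same for the moment, N m; "grip_width": finger opening in m; "grip_force": force on a finger pad.
Only numpy, scipy, OpenCV 4.12 (cv2) and the standard library are available. Lean on these libraries where they do the work, as an engineer would, in place of code of your own. Each camera call takes 0.05 s, during which the arm holds its last target. There are 200 camera calls.

## Working session

There is one attempt and no reset: what is moved stays moved. The work goes in short steps, Python scripts to look and compute and a tool call to move; the robot and the scene stay as the last step left them, time stands still between calls to the robot, and variables do not carry over. Pictures are saved under pics/ and viewed, at most 10 in all, crops included, and the job is handed in when it is done.

Besides the shell and the picture viewer there is one more tool, called after ">>>" by a JSON object that holds its "name" and its "arguments", one argument or row to a line. move_arm: Moves the arm, as the interface text tells. Its arguments: {"type":"object","properties":{"increments":{"type":"array","items":{"type":"array","items":{"type":"number"}}},"force":{"type":"number"}},"required":["increments"]}

```bash
mkdir -p pics; ls
cat > h.py <<'E'
import numpy as np,cv2
from station import ctrl
def ray(p,px):
    K=p["K"];d=np.array([(px[0]-K[0,2])/K[0,0],(px[1]-K[1,2])/K[1,1],1.]);T=np.array(p["pose"]);return T[:3,3],T[:3,:3]@d
def atz(p,px,z):
    o,d=ray(p,px);return o+d*(z-o[2])/d[2]
E
python3 - <<'E'
from h import *
for c in ["top","scene"]:
    p=ctrl.camera(c);cv2.imwrite(f"pics/{c}.png",p["color"])
    print(c,np.round(p["pose"],3).tolist(),np.round(p["K"],1).tolist())
    for n in ["teat_1","drying_rack","pipette_stand","pipette","discard_dish"]:
        for r in ctrl.cut_out(n,p)[:6]:
            m=r["mask"];ys,xs=np.nonzero(m)
            print(n,round(r["conf"],2),np.round(r["centre"]),xs.min(),xs.max(),ys.min(),ys.max(),np.round(atz(p,(r["centre"][1],r["centre"][0]),0.04),3))
o=ctrl.get_obs();print({k:np.round(v,3).tolist() for k,v in o.items()})
E
```

```text
pics
top [[-0.014, -0.985, 0.172, 0.342], [-1.0, 0.016, 0.007, 0.027], [-0.01, -0.171, -0.985, 1.172], [0.0, 0.0, 0.0, 1.0]] [[471.7, 0.0, 315.0], [0.0, 471.7, 242.9], [0.0, 0.0, 1.0]]
teat_1 0.58 [241. 264.] 257 268 234 247 [0.546 0.16  0.04 ]
teat_1 0.51 [209. 259.] 254 265 200 214 [0.627 0.172 0.04 ]
teat_1 0.48 [326. 172.] 164 180 319 332 [0.344 0.378 0.04 ]
teat_1 0.44 [238. 286.] 281 292 232 245 [0.553 0.107 0.04 ]
drying_rack 0.91 [248. 266.] 227 302 228 260 [0.529 0.156 0.04 ]
pipette_stand 0.95 [236. 363.] 345 377 220 252 [ 0.554 -0.083  0.04 ]
pipette_stand 0.49 [191. 326.] 317 337 178 199 [0.669 0.007 0.04 ]
pipette 0.48 [289. 428.] 401 454 286 296 [ 0.424 -0.233  0.04 ]
discard_dish 0.93 [232. 448.] 427 472 212 256 [ 0.561 -0.289  0.04 ]
discard_dish 0.52 [299. 204.] 204 207 297 299 [0.406 0.304 0.04 ]
scene [[-0.75, -0.389, 0.535, -0.006], [-0.661, 0.458, -0.594, 0.664], [-0.014, -0.799, -0.601, 0.727], [0.0, 0.0, 0.0, 1.0]] [[488.4, 0.0, 322.8], [0.0, 488.4, 246.6], [0.0, 0.0, 1.0]]
teat_1 0.74 [284. 255.] 248 261 272 297 [0.629 0.177 0.04 ]
teat_1 0.71 [269. 274.] 267 
[... 192 characters left out ...]
[0.56  0.154 0.04 ]
drying_rack 0.68 [317. 288.] 247 325 283 344 [0.504 0.201 0.04 ]
drying_rack 0.52 [275. 239.] 222 265 251 287 [0.678 0.18  0.04 ]
pipette_stand 0.96 [250. 355.] 338 371 222 262 [ 0.54  -0.053  0.04 ]
pipette 0.57 [228. 353.] 354 357 223 234 [ 0.6   -0.122  0.04 ]
discard_dish 0.79 [215. 407.] 385 427 200 227 [ 0.528 -0.254  0.04 ]
{'time_s': 0.6, 'qpos': [-1.291, 0.3, 1.521, -0.0, 1.321, -0.067], 'joint_vel': [0.0, -0.0, -0.003, 0.001, 0.002, 0.0], 'tau': [-0.001, -53.148, -35.283, 0.071, 0.021, 0.0], 'ee_pos': [0.187, -0.517, 0.205], 'eef_rot': [-3.142, 0.0, 0.347], 'force': [-0.194, 0.422, 0.969], 'moment': [0.032, -0.038, 0.001], 'grip_force': 0.0, 'grip_width': 0.094}
```

Run:
```python
import cv2
a=cv2.imread("pics/top.png")[170:350,140:490];cv2.imwrite("pics/topc.png",cv2.resize(a,None,fx=2.28,fy=2.28,interpolation=2))
b=cv2.imread("pics/scene.png")[180:460,180:450];cv2.imwrite("pics/scenec.png",cv2.resize(b,None,fx=2.1,fy=2.1,interpolation=2))
```

```text
(no output)
```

View pics/topc.png

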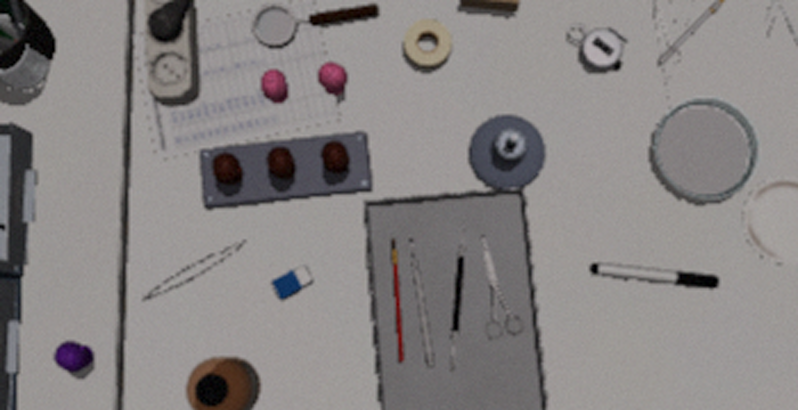

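View pics/scenec.png

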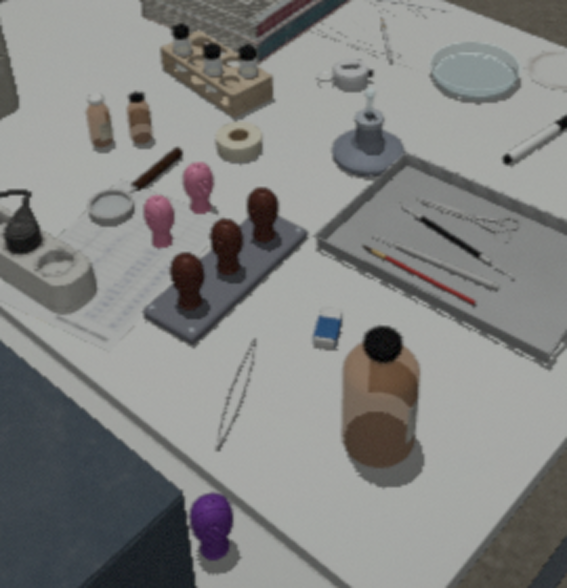

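The top crop shows three brown teats on the rack at (228,168), (281,162) and (335,157). Two pink look-alikes sit just beyond, and the stand is at (507,150) and the dish at (703,150). The scene crop agrees. Next I triangulate.

```bash
cat >> h.py <<'E'
def tri(obs):
    A=np.zeros((3,3));b=np.zeros(3)
    for o,d in obs:
        d=d/np.linalg.norm(d);M=np.eye(3)-np.outer(d,d);A+=M;b+=M@o
    return np.linalg.solve(A,b)
E
python3 - <<'E'
from h import *
t=ctrl.camera("top");s=ctrl.camera("scene")
f=lambda x,y:(x/2.28+140,y/2.28+170)
g=lambda x,y:(x/2.1+180,y/2.1+180)
for n,a,b in [("A",f(228,168),g(187,271)),("B",f(281,162),g(227,240)),("C",f(335,157),g(262,208)),("pip",f(511,144),g(371,92))]:
    print(n,tri([ray(t,a),ray(s,b)]).round(3), atz(t,a,.05).round(3),atz(s,b,.05).round(3))
c=[atz(t,f(*q),.012) for q in [(202,152),(366,133),(371,187),(208,207)]];print(np.round(c,3),np.mean(c,0))
r=ctrl.cut_out("discard_dish",t)[0]["centre"];print("dish",atz(t,r[::-1],.01))
r=ctrl.cut_out("pipette_stand",t)[0]["centre"];print("stand",atz(t,r[::-1],.015))
E
```

```text
A [0.539 0.218 0.052] [0.538 0.217 0.05 ] [0.542 0.217 0.05 ]
B [0.544 0.161 0.049] [0.544 0.161 0.05 ] [0.543 0.162 0.05 ]
C [0.549 0.104 0.049] [0.548 0.103 0.05 ] [0.55  0.105 0.05 ]
pip [ 0.553 -0.078  0.095] [ 0.559 -0.084  0.05 ] [ 0.595 -0.13   0.05 ]
[[0.563 0.252 0.012]
 [0.582 0.072 0.012]
 [0.521 0.067 0.012]
 [0.502 0.245 0.012]] [0.54212945 0.15880207 0.012     ]
dish [ 0.56511305 -0.301809    0.01      ]
stand [ 0.56040649 -0.07564524  0.015     ]
```

>>> {"name": "move_arm", "arguments": {
  "increments": [
    [0.55, 0, 0, 0, 0, 0, -0.147],
    [0.55, 0, 0, 0, 0, 0, -0.147],
    [0.55, 0, 0, 0, 0, 0, -0.147],
    [0.55, 0, 0, 0, 0, 0, -0.147],
    [0.55, 0, 0, 0, 0, 0, -0.147],
    [0.55, 0, 0, 0, 0, 0, -0.147],
    [0.55, 0, 0, 0, 0, 0, -0.147],
    [0.55, 0, 0, 0, 0, 0, -0.147],
    [0.55, 0, 0, 0, 0, 0, -0.147],
    [0.55, 0.8, 0.53, 0, 0, 0, 0],
    [0.55, 0.8, 0.53, 0, 0, 0, 0],
    [0.55, 0.8, 0.53, 0, 0, 0, 0],
    [0.55, 0.8, 0.53, 0, 0, 0, 0],
    [0.55, 0.8, 0.53, 0, 0, 0, 0],
    [0.55, 0.8, 0.53, 0, 0, 0, 0],
    [0.55, 0.8, 0.53, 0, 0, 0, 0],
    [0.55, 0.8, 0.53, 0, 0, 0, 0],
    [0.55, 0.8, 0.53, 0, 0, 0, 0],
    [0.55, 0.8, 0.53, 0, 0, 0, 0],
    [0.55, 0.8, 0.53, 0, 0, 0, 0]
  ],
  "force": 4
}}

```text
time_s: 2.8
ee_pos: [0.4341, -0.0486, 0.2058]
eef_rot: [3.141, 0.0, 1.67]
force: [0.3, -0.6, 0.5]
grip_width: 0.0515
grip_force: 0.0
```

>>> {"name": "move_arm", "arguments": {
  "increments": [
    [0.55, 0.8, 0.53, 0, 0, 0, 0],
    [0.55, 0.8, 0.53, 0, 0, 0, 0],
    [0.55, 0.8, 0.53, 0.3, 0, 0, 0],
    [0.55, 0.8, 0.53, 0.3, 0, 0, 0],
    [0.55, 0.8, 0.53, 0.3, 0, 0, 0],
    [0.55, 0, 0, 0, 0, 0, 0],
    [0.55, 0, 0, 0, 0, 0, 0]
  ]
}}

```text
time_s: 3.5
ee_pos: [0.545, 0.1613, 0.1599]
eef_rot: [-3.14, 0.0, 1.671]
force: [0.5, -0.5, -0.2]
grip_width: 0.0517
grip_force: 0.0
```

```bash
cat >> h.py <<'E'
from scipy.spatial.transform import Rotation as R
def wray(p,px,o):
    K=p["K"];v=np.array([(px[0]-K[0,2])/K[0,0],(px[1]-K[1,2])/K[1,1]]);th=np.linalg.norm(v)
    d=np.r_[v/max(th,1e-9)*np.sin(th),np.cos(th)]
    W=np.eye(4);W[:3,:3]=R.from_euler("xyz",o["eef_rot"]).as_matrix();W[:3,3]=o["ee_pos"]
    T=W@np.array(p["tool_from_camera"]);return T[:3,3],T[:3,:3]@d
def watz(p,px,z,o):
    a,d=wray(p,px,o);return a+d*(z-a[2])/d[2]
E
python3 - <<'E'
from h import *
o=ctrl.get_obs();p=ctrl.camera("wrist");cv2.imwrite("pics/w1.png",p["color"])
print(np.round(p["tool_from_camera"],3).tolist(),np.round(p["K"],1).tolist())
for r in ctrl.cut_out("teat_1",p):
    m=r["mask"].astype(np.uint8);ys,xs=np.nonzero(m);(c,wh,an)=cv2.minAreaRect(np.c_[xs,ys].astype(np.float32))
    print(round(r["conf"],2),np.round(r["centre"]),xs.min(),xs.max(),ys.min(),ys.max(),np.round(watz(p,c,.055,o),3))
E
```

```text
[[-0.001, -0.959, -0.283, 0.083], [1.0, -0.001, -0.001, 0.001], [0.001, -0.283, 0.959, -0.179], [0.0, 0.0, 0.0, 1.0]] [[371.6, 0.0, 320.5], [0.0, 371.6, 237.2], [0.0, 0.0, 1.0]]
0.96 [159. 321.] 298 340 143 178 [0.538 0.221 0.055]
0.89 [229. 418.] 401 442 207 246 [0.626 0.178 0.055]
0.69 [231. 321.] 299 339 209 252 [0.544 0.166 0.055]
0.66 [298. 320.] 300 337 270 317 [0.549 0.111 0.055]
0.58 [292. 416.] 399 436 269 315 [0.633 0.121 0.055]
```

View pics/w1.png

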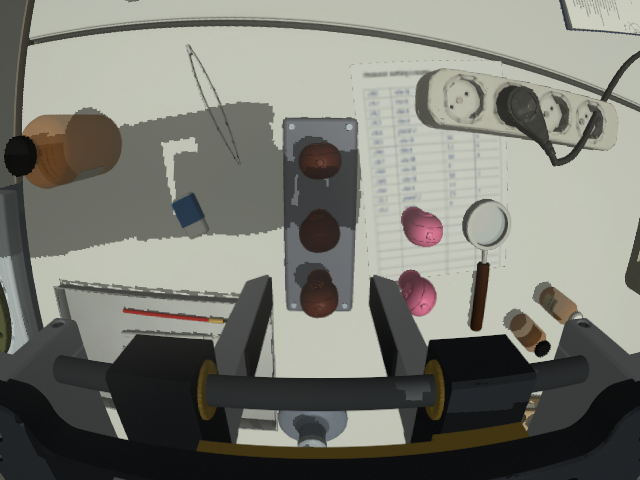

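Teats show at (320,160), (320,231) and (319,297), lined up with the tool's axes. I'll pinch the middle one first.

>>> {"name": "move_arm", "arguments": {
  "increments": [
    [0.55, 0, 0, 0.65, 0, 0, 0],
    [0.55, 0, 0, 0.65, 0, 0, 0],
    [0.55, 0, 0, 0.64, 0, 0, 0],
    [0.55, 0, 0, 0.6, 0, 0, 0],
    [0, 0, 0, 0, 0, 0, 0],
    [0, 0, 0, 0, 0, 0, 0],
    [0, 0, 0, 0, 0, 0, 0],
    [0, 0, 0, 0, 0, 0, 0],
    [0, 0, 0, 0, 0, 0, 0],
    [0, 0, 0, 0, 0, 0, 0],
    [0, 0, 0, 0, 0, 0, 0]
  ],
  "force": 4
}}

```text
time_s: 4.7
ee_pos: [0.5456, 0.161, 0.0349]
eef_rot: [3.14, -0.0, 1.67]
force: [-3.0, -0.0, 6.9]
grip_width: 0.0285
grip_force: 4.0
```

>>> {"name": "move_arm", "arguments": {
  "increments": [
    [0, 0, 0, 0, 0, 0, 0],
    [0, 0, 0, 0, 0, 0, 0],
    [0, 0, 0, 0, 0, 0, 0]
  ]
}}

```text
time_s: 5.0
ee_pos: [0.5457, 0.161, 0.0349]
eef_rot: [3.14, -0.0, 1.67]
force: [-0.9, -1.3, 6.9]
grip_width: 0.029
grip_force: 4.0
```

Run:
```python
from h import *
o=ctrl.get_obs();print({k:np.round(o[k],4).tolist() for k in ["force","grip_width","grip_force","ee_pos","moment"]})
p=ctrl.camera("wrist");cv2.imwrite("pics/w2.png",p["color"])
```

```text
{'force': [-0.8572, -1.3479, 6.8608], 'grip_width': 0.029, 'grip_force': 4.0002, 'ee_pos': [0.5457, 0.161, 0.0349], 'moment': [-0.0163, 0.3201, -0.006]}
```

View pics/w2.png

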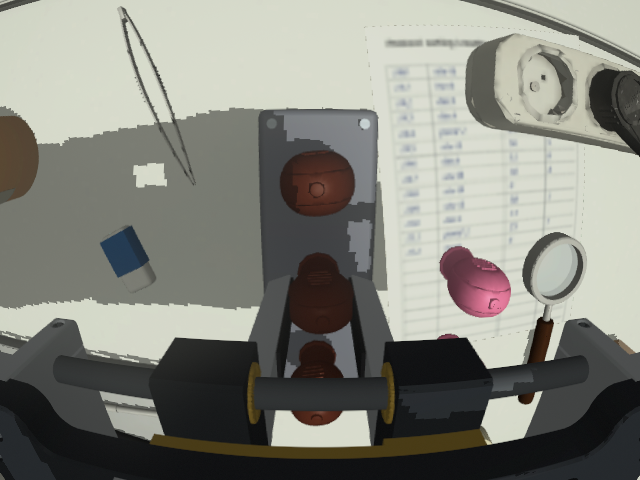

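Run:
```python
import cv2
b=cv2.imread("pics/w2.png")[130:430,220:500];cv2.imwrite("pics/w2c.png",cv2.convertScaleAbs(cv2.resize(b,None,fx=2,fy=2,interpolation=2),alpha=2))
```

```text
(no output)
```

View pics/w2c.png

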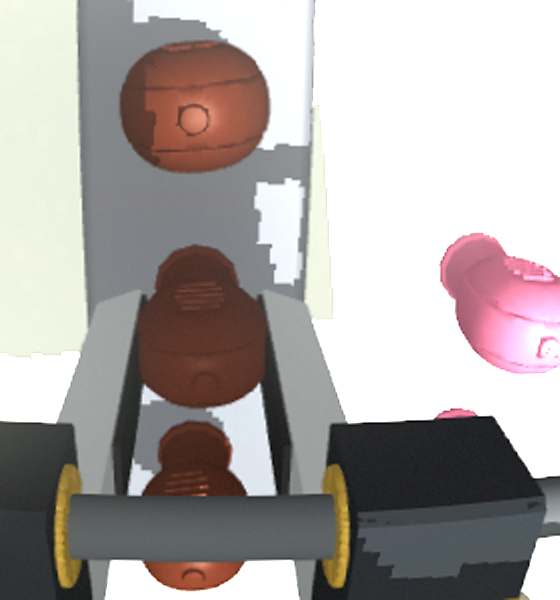

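The ribbed cheeks face along world y, visible as the ribs at (200,290) in the crop. I was holding the wide side, so I'll release, turn 90° and pinch again.

>>> {"name": "move_arm", "arguments": {
  "increments": [
    [0.46, 0, 0, 0, 0, 0, 0],
    [0.46, 0, 0, 0, 0, 0, 0],
    [0.46, 0, 0, -0.7, 0, 0, 0],
    [0.46, 0, 0, -0.7, 0, 0, 0],
    [0.46, 0, 0, -0.6, 0, 0, 0.143],
    [0.46, 0, 0, 0, 0, 0, 0.143],
    [0.46, 0, 0, 0, 0, 0, 0.143],
    [0.46, 0, 0, 0, 0, 0, 0.143],
    [0.46, 0, 0, 0, 0, 0, 0.143],
    [0.46, 0, 0, 0, 0, 0, 0.143],
    [0.46, 0, 0, 0, 0, 0, 0.143],
    [0.46, 0, 0, 0, 0, 0, 0.143],
    [0.46, 0, 0, 0, 0, 0, 0.143],
    [0.46, 0, 0, 0, 0, 0, 0.143],
    [0.46, 0, 0, 0, 0, 0, 0.143],
    [0.46, 0, 0, 0, 0, 0, 0]
  ],
  "force": 4
}}

```text
time_s: 6.65
ee_pos: [0.5452, 0.1608, 0.1337]
eef_rot: [3.142, 0.0, 0.094]
force: [0.2, 0.3, -0.5]
grip_width: 0.0431
grip_force: 0.0
```

Run:
```python
from h import *
o=ctrl.get_obs();p=ctrl.camera("wrist");cv2.imwrite("pics/w3.png",p["color"]);print(o["ee_pos"],o["eef_rot"],o["force"])
for r in ctrl.cut_out("teat_1",p):
    m=r["mask"].astype(np.uint8);ys,xs=np.nonzero(m);(c,wh,an)=cv2.minAreaRect(np.c_[xs,ys].astype(np.float32))
    print(round(r["conf"],2),np.round(r["centre"]),xs.min(),xs.max(),ys.min(),ys.max(),np.round(watz(p,c,.055,o),3))
```

```text
[0.54519693 0.16079883 0.13368699] [3.14157858e+00 9.53029159e-05 9.43657602e-02] [ 0.15464662  0.28344025 -0.48495594]
0.92 [246. 394.] 373 415 219 269 [0.553 0.107 0.055]
0.8 [398. 110.] 101 118 391 410 [0.353 0.367 0.055]
0.69 [124. 404.] 380 427 103 143 [0.64  0.112 0.055]
0.66 [242. 239.] 220 263 219 269 [0.542 0.22  0.055]
0.65 [244. 318.] 298 335 219 270 [0.547 0.164 0.055]
```

View pics/w3.png

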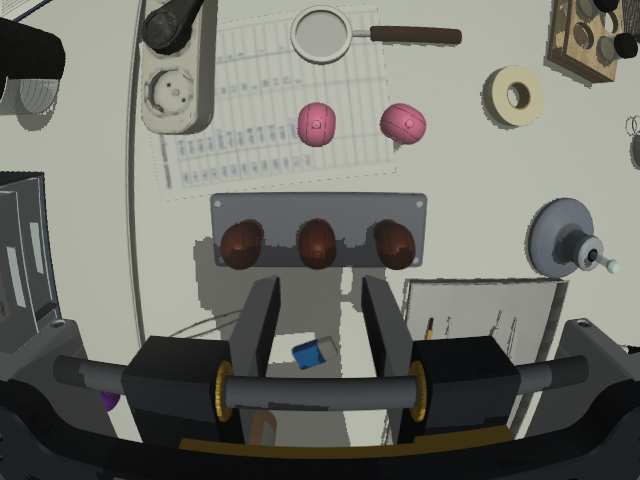

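The middle teat at (317,244) lies between the fingers, thin side across. Descending to pinch.

>>> {"name": "move_arm", "arguments": {
  "increments": [
    [0.46, 0, -0.04, 0.7, 0, 0, 0],
    [0.46, 0, 0, 0.7, 0, 0, 0],
    [0.46, 0, 0, 0.6, 0, 0, 0],
    [0, 0, 0, 0, 0, 0, 0],
    [0, 0, 0, 0, 0, 0, 0],
    [0, 0, 0, 0, 0, 0, 0],
    [0, 0, 0, 0, 0, 0, 0],
    [0, 0, 0, 0, 0, 0, 0],
    [0, 0, 0, 0, 0, 0, 0],
    [0, 0, 0, 0, 0, 0, 0]
  ],
  "force": 4
}}

```text
time_s: 7.75
ee_pos: [0.5458, 0.1631, 0.0348]
eef_rot: [-3.141, -0.002, 0.097]
force: [1.1, 0.6, 5.8]
grip_width: 0.0179
grip_force: 4.0
```

Width is 17.9 mm at 4 N, about 4 mm per cheek, so the middle teat is the supple one. I'll tighten to 16 N, lift it and carry it towards the pipette.

>>> {"name": "move_arm", "arguments": {
  "increments": [
    [0, 0, 0, 0, 0, 0, 0],
    [0, 0, 0, 0, 0, 0, 0],
    [0, 0, 0, 0, 0, 0, 0],
    [0, 0, 0, -0.3, 0, 0, 0],
    [0, 0, 0, -0.5, 0, 0, 0],
    [0, 0, 0, -0.7, 0, 0, 0],
    [0, 0, 0, -0.7, 0, 0, 0],
    [0, -0.05, 0.7, 0, 0, 0, 0],
    [0, -0.05, 0.77, 0, 0, 0, 0],
    [0, -0.05, 0.77, 0, 0, 0, 0],
    [0, -0.05, 0.77, 0, 0, 0, 0],
    [0, -0.05, 0.84, 0, 0, 0, 0],
    [0, 0, 0, 0, 0, 0, 0],
    [0, 0, 0, 0, 0, 0, 0]
  ],
  "force": 16
}}

```text
time_s: 9.15
ee_pos: [0.5511, -0.0306, 0.1445]
eef_rot: [-3.142, -0.0, 0.095]
force: [-0.6, -0.1, 0.1]
grip_width: 0.013
grip_force: 16.0
```

Run:
```python
from h import *
o=ctrl.get_obs();p=ctrl.camera("wrist");cv2.imwrite("pics/w4.png",p["color"]);print(o["ee_pos"],o["eef_rot"],o["force"],o["grip_width"])
for n in ["teat_1","pipette","pipette_stand"]:
  for r in ctrl.cut_out(n,p)[:3]:
    m=r["mask"].astype(np.uint8);ys,xs=np.nonzero(m)
    print(n,round(r["conf"],2),np.round(r["centre"]),xs.min(),xs.max(),ys.min(),ys.max())
```

```text
[ 0.55112491 -0.03055831  0.14449723] [-3.14153078e+00 -4.19137328e-04  9.51983411e-02] [-0.56266339 -0.14336926  0.07455779] 0.013041162087213098
teat_1 0.89 [225. 160.] 136 183 205 247
teat_1 0.86 [123.  98.] 75 126 106 143
teat_1 0.65 [223.  54.] 32 82 207 247
pipette 0.62 [249. 389.] 384 404 234 259
pipette_stand 0.63 [220. 379.] 332 424 175 266
```

View pics/w4.png

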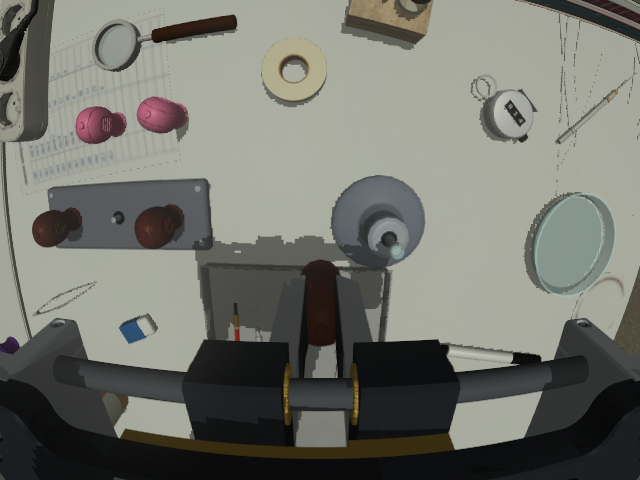

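Run:
```python
from h import *
o=ctrl.get_obs();p=ctrl.camera("wrist");I=p["color"]
# peg: print local gray; bead: pixels
g=cv2.cvtColor(I,cv2.COLOR_BGR2GRAY);print(g[208:228,108:128])
hsv=cv2.cvtColor(I,cv2.COLOR_BGR2HSV)
print(hsv[236:264,380:412,1]);
for r in ctrl.cut_out("pipette",p)[:1]:
    for y in range(232,262): 
        x=np.nonzero(r["mask"][y])[0]; print(y,(x.min(),x.max()) if len(x) else None,end="; ")
for px in [(395,250),(397,250),(397,252)]: print("bead",watz(p,px,.0885,o))
print("peg",watz(p,(118,217),.02,o))
```

```text
[[ 90  91  91  90  91  90  90  90  91  91  91  91  91  90  90  91  91  91
   90  91]
 [ 91  91  91  90  90  91  91  91  90  91  91  91  90  91  91  91  91  91
   91  91]
 [ 91  91  91  91  90  91  91  91  91  91  77  76  74  91  90  91  91  91
   91  91]
 [ 91  91  91  91  90  90  91  91  73  46  41  39  38  48  78  90  91  91
   91  91]
 [ 90  91  91  90  91  91  90  74  43  37  37  36  36  36  39  71  89  91
   90  90]
 [ 91  90  91  90  91  91  83  51  36  36  36  36  37  37  37  40  80  91
   91  91]
 [ 91  91  90  91  91  91  77  38  36  37  44  50  45  37  36  36  54  91
   91  90]
 [ 90  91  90  90  91  89  65  36  49  63  71  70  69  50  37  36  35  86
   91  91]
 [ 91  91  91  91  91  89  65  64  72  71  70  68  67  62  45  36  36  58
   91  90]
 [ 90  91  91  91  91 116 130 113  62  68  67  64  62  58  47  36  36  50
   91  90]
 [ 91  90  91  91 120 134 138 147 127  64  62  60  58  55  43  37  37  51
   91  91]
 [ 91  91  90  91 122 134 138 140 143  63  59  57  53  49  37  35  37  55
   91  91]
 [ 91  91  91  91 110 133 136 136 133  74  54  52  40  39  35  35  35  70
   91 
[... 3821 characters left out ...]
4(404)); 246 (np.int64(390), np.int64(405)); 247 (np.int64(390), np.int64(405)); 248 (np.int64(391), np.int64(406)); 249 (np.int64(391), np.int64(406)); 250 (np.int64(391), np.int64(406)); 251 (np.int64(391), np.int64(406)); 252 (np.int64(391), np.int64(406)); 253 (np.int64(391), np.int64(406)); 254 (np.int64(391), np.int64(406)); 255 (np.int64(391), np.int64(406)); 256 (np.int64(392), np.int64(405)); 257 (np.int64(392), np.int64(404)); 258 (np.int64(393), np.int64(403)); 259 (np.int64(395), np.int64(402)); 260 None; 261 None; bead [ 0.56112463 -0.07820081  0.0885    ]
bead [ 0.56125197 -0.07958403  0.0885    ]
bead [ 0.55984062 -0.07981288  0.0885    ]
peg [0.54647274 0.16018966 0.02      ]
```

Bead centre is at pixel (398,252), about (0.560, -0.081), and the emptied peg shows the teat sits about 1.6 mm towards −x from the TCP. I'll go over the pipette, rim just above its top.

>>> {"name": "move_arm", "arguments": {
  "increments": [
    [0, 0.05, 0.51, 0, 0, 0, 0],
    [0, 0.06, 0.51, 0, 0, 0, 0],
    [0, 0, 0, 0, 0, 0, 0],
    [0, 0, 0, 0.25, 0, 0, 0],
    [0, 0, 0, 0.27, 0, 0, 0],
    [0, 0, 0, 0, 0, 0, 0]
  ]
}}

```text
time_s: 10.05
ee_pos: [0.5603, -0.0791, 0.115]
eef_rot: [-3.14, 0.004, 0.098]
force: [0.1, 0.0, -0.9]
grip_width: 0.013
grip_force: 16.0
```

Run:
```python
from h import *
o=ctrl.get_obs();p=ctrl.camera("wrist");s=ctrl.camera("scene");t=ctrl.camera("top");print(o["ee_pos"],o["eef_rot"],o["force"],o["grip_width"])
a=cv2.resize(p["color"][190:360,240:400],(480,510),interpolation=2)
b=cv2.resize(s["color"][200:260,325:385],(300,300),interpolation=2)
c=cv2.resize(t["color"][210:260,335:385],(300,300),interpolation=2)
im=np.zeros((600,780,3),np.uint8);im[:510,:480]=a;im[:300,480:]=b;im[300:,480:]=c
cv2.imwrite("pics/w5.png",cv2.convertScaleAbs(im,alpha=1.5))
for n in ["pipette","pipette_stand"]:
  for r in ctrl.cut_out(n,p)[:2]:
    ys,xs=np.nonzero(r["mask"]);print(n,round(r["conf"],2),np.round(r["centre"]),xs.min(),xs.max(),ys.min(),ys.max())
```

```text
[ 0.56033495 -0.07913494  0.11499813] [-3.14027817  0.00394685  0.09779312] [ 0.1096875   0.02365408 -0.88789424] 0.012965857904146597
pipette 0.56 [258. 323.] 319 329 253 260
pipette_stand 0.58 [228. 325.] 272 375 184 276
```

View pics/w5.png

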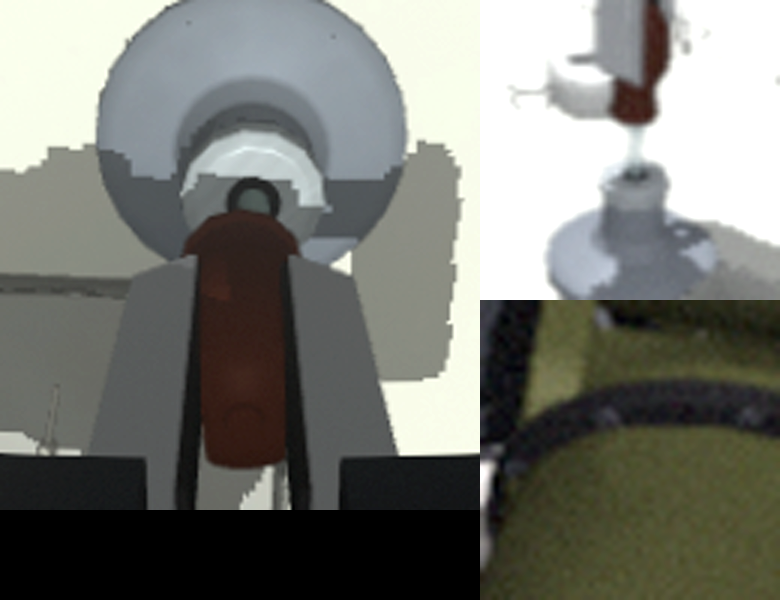

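The neck is about 3 px left of the tube (crop 242 vs 252), so I'll shift about 2 mm and press down in small steps.

>>> {"name": "move_arm", "arguments": {
  "increments": [
    [0, 0.026, 0.044, 0, 0, 0, 0],
    [0, 0, 0, 0, 0, 0, 0],
    [0, 0, 0, 0.05, 0, 0, 0],
    [0, 0, 0, 0.05, 0, 0, 0],
    [0, 0, 0, 0, 0, 0, 0]
  ]
}}

```text
time_s: 10.8
ee_pos: [0.5629, -0.0822, 0.1122]
eef_rot: [-3.141, 0.001, 0.097]
force: [0.2, 0.4, -0.4]
grip_width: 0.0133
grip_force: 16.0
```

>>> {"name": "move_arm", "arguments": {
  "increments": [
    [0, 0, 0, 0.04, 0, 0, 0],
    [0, 0, 0, 0.04, 0, 0, 0],
    [0, 0, 0, 0, 0, 0, 0]
  ]
}}

```text
time_s: 11.1
ee_pos: [0.5628, -0.0823, 0.1084]
eef_rot: [-3.141, 0.001, 0.097]
force: [-3.2, -0.5, 0.2]
grip_width: 0.0129
grip_force: 16.0
```

>>> {"name": "move_arm", "arguments": {
  "increments": [
    [0, 0, 0, 0.04, 0, 0, 0],
    [0, 0, 0, 0.04, 0, 0, 0],
    [0, 0, 0, 0, 0, 0, 0]
  ]
}}

```text
time_s: 11.4
ee_pos: [0.5632, -0.0823, 0.1047]
eef_rot: [3.142, -0.0, 0.097]
force: [-2.6, -0.4, 5.8]
grip_width: 0.0131
grip_force: 16.0
```

>>> {"name": "move_arm", "arguments": {
  "increments": [
    [0, -0.02, 0, 0, 0, 0, 0],
    [0, 0, 0, 0.04, 0, 0, 0],
    [0, 0, 0, 0.03, 0, 0, 0],
    [0, 0, 0, 0, 0, 0, 0]
  ]
}}

```text
time_s: 11.8
ee_pos: [0.5619, -0.0823, 0.1006]
eef_rot: [-3.141, 0.001, 0.097]
force: [-0.6, -0.7, -0.7]
grip_width: 0.0129
grip_force: 16.0
```

>>> {"name": "move_arm", "arguments": {
  "increments": [
    [0, 0, 0, 0.03, 0, 0, 0],
    [0, 0, 0, 0, 0, 0, 0]
  ]
}}

```text
time_s: 12.0
ee_pos: [0.5622, -0.0823, 0.0997]
eef_rot: [-3.142, -0.0, 0.097]
force: [-1.6, 0.1, 2.9]
grip_width: 0.0133
grip_force: 16.0
```

>>> {"name": "move_arm", "arguments": {
  "increments": [
    [0, 0, 0, 0.03, 0, 0, 0],
    [0, 0, 0, 0, 0, 0, 0]
  ]
}}

```text
time_s: 12.2
ee_pos: [0.5623, -0.0824, 0.0985]
eef_rot: [3.141, -0.001, 0.097]
force: [-2.0, -0.1, 7.2]
grip_width: 0.0132
grip_force: 16.0
```

>>> {"name": "move_arm", "arguments": {
  "increments": [
    [0, 0, 0, 0.02, 0, 0, 0],
    [0, 0, 0, 0, 0, 0, 0]
  ]
}}

```text
time_s: 12.4
ee_pos: [0.5624, -0.0824, 0.0978]
eef_rot: [3.141, -0.001, 0.097]
force: [-2.1, 1.0, 9.2]
grip_width: 0.0131
grip_force: 16.0
```

The reaction dropped at the snap, then rose at 3 N/mm to 9 N, so the teat is seated on the top of the glass. I'll release, rise and go to the rack's right-hand teat.

>>> {"name": "move_arm", "arguments": {
  "increments": [
    [0, 0, 0, -0.06, 0, 0, 0],
    [0.46, 0, 0, 0, 0, 0, 0],
    [0.46, 0, 0, 0, 0, 0, 0],
    [0.46, 0, 0, 0, 0, 0, 0],
    [0.46, 0, 0, -0.5, 0, 0, 0],
    [0.46, 0, 0, -0.8, 0, 0, 0],
    [0.46, 0, 0, 0, 0, 0, 0],
    [0.46, 0.026, -0.75, 0, 0, 0, 0],
    [0.46, 0.026, -0.75, 0, 0, 0, 0],
    [0.46, 0.026, -0.76, 0, 0, 0, 0],
    [0.46, 0.026, -0.75, 0, 0, 0, 0],
    [0.46, 0.026, -0.75, 0, 0, 0, 0],
    [0.46, 0, 0, 0, 0, 0, 0],
    [0.46, 0, 0, 0, 0, 0, 0]
  ],
  "force": 8
}}

```text
time_s: 13.8
ee_pos: [0.5503, 0.1058, 0.1647]
eef_rot: [3.141, 0.0, 0.098]
force: [0.2, 0.0, -0.0]
grip_width: 0.043
grip_force: 0.0
```

Run:
```python
from h import *
o=ctrl.get_obs();p=ctrl.camera("wrist");s=ctrl.camera("scene");print(o["ee_pos"],o["eef_rot"],o["force"],o["grip_width"])
b=cv2.resize(s["color"][195:265,315:385],(500,500),interpolation=2)
cv2.imwrite("pics/s6.png",cv2.convertScaleAbs(b,alpha=1.3))
for n,z in [("teat_1",.055),("discard_dish",.01)]:
  for r in ctrl.cut_out(n,p):
    ys,xs=np.nonzero(r["mask"]);c,_,_=cv2.minAreaRect(np.c_[xs,ys].astype(np.float32))
    print(n,round(r["conf"],2),np.round(r["centre"]),xs.min(),xs.max(),ys.min(),ys.max(),watz(p,c,z,o).round(3))
```

```text
[0.55026314 0.10577034 0.16474093] [3.14146683e+00 3.99498621e-04 9.82381401e-02] [ 0.18783476  0.02817574 -0.01134004] 0.042957492208294625
teat_1 0.76 [231. 189.] 168 210 211 254 [0.541 0.216 0.055]
teat_1 0.66 [122. 330.] 309 347 104 140 [0.64  0.11  0.055]
teat_1 0.64 [236. 322.] 305 338 210 256 [0.552 0.105 0.055]
teat_1 0.64 [126. 248.] 231 268 107 145 [0.632 0.169 0.055]
teat_1 0.56 [262. 560.] 529 586 240 289 [ 0.545 -0.125  0.055]
teat_1 0.5 [355.  93.] 86 100 349 360 [0.392 0.34  0.055]
discard_dish 0.89 [254. 625.] 606 639 208 292 [ 0.555 -0.269  0.01 ]
```

View pics/s6.png

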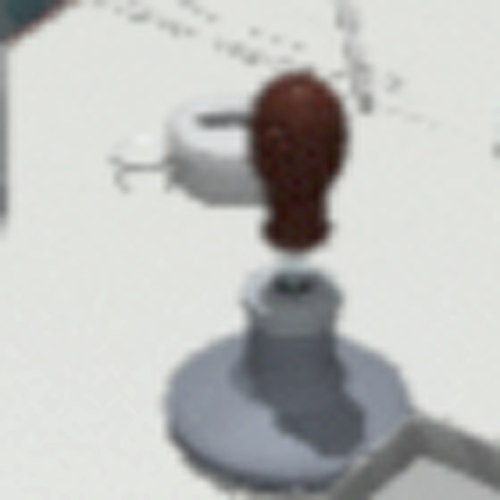

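The teat sits upright on the pipette, rim at about (297,243) just above the column. Now the right-hand teat.

>>> {"name": "move_arm", "arguments": {
  "increments": [
    [0.46, 0, 0, 0.7, 0, 0, 0],
    [0.46, 0, 0, 0.7, 0, 0, 0],
    [0.46, 0, 0, 0.7, 0, 0, 0],
    [0.46, 0, 0, 0.52, 0, 0, 0],
    [0, 0, 0, 0, 0, 0, 0],
    [0, 0, 0, 0, 0, 0, 0],
    [0, 0, 0, 0, 0, 0, 0],
    [0, 0, 0, 0, 0, 0, 0],
    [0, 0, 0, 0, 0, 0, 0],
    [0, 0, 0, 0, 0, 0, 0]
  ],
  "force": 8
}}

```text
time_s: 15.0
ee_pos: [0.5512, 0.1055, 0.0354]
eef_rot: [-3.142, -0.002, 0.097]
force: [-0.5, 0.3, 7.3]
grip_width: 0.0259
grip_force: 7.8
```

Width is 25.9 mm at 8 N, so this one is hard. I'll lift it over the fitted teat towards the dish.

>>> {"name": "move_arm", "arguments": {
  "increments": [
    [0, 0, 0, -0.3, 0, 0, 0],
    [0, 0, 0, -0.6, 0, 0, 0],
    [0, 0, 0, -0.8, 0, 0, 0],
    [0, 0, 0, -0.8, 0, 0, 0],
    [0, 0, 0, -0.7, 0, 0, 0],
    [0, 0, 0, 0, 0, 0, 0],
    [0, -0.05, 0.6, 0, 0, 0, 0],
    [0, -0.05, 0.78, 0, 0, 0, 0],
    [0, -0.05, 0.78, 0, 0, 0, 0],
    [0, -0.05, 0.78, 0, 0, 0, 0],
    [0, -0.05, 0.78, 0, 0, 0, 0],
    [0, -0.05, 0.78, 0, 0, 0, 0],
    [0, -0.05, 0.78, 0, 0, 0, 0],
    [0, -0.05, 0.78, 0, 0, 0, 0],
    [0, 0, 0, 0, 0, 0, 0],
    [0, 0, 0, 0, 0, 0, 0]
  ],
  "force": 12
}}

```text
time_s: 16.6
ee_pos: [0.5594, -0.1984, 0.194]
eef_rot: [-3.141, 0.001, 0.095]
force: [0.2, 0.3, -0.1]
grip_width: 0.0249
grip_force: 11.7
```

Run:
```python
from h import *
o=ctrl.get_obs();p=ctrl.camera("wrist");print(o["ee_pos"],o["eef_rot"],o["force"],o["grip_width"])
for n,z in [("discard_dish",.018)]:
  for r in ctrl.cut_out(n,p)[:2]:
    ys,xs=np.nonzero(r["mask"]);w=np.array([watz(p,q,z,o)[:2] for q in cv2.convexHull(np.c_[xs,ys].astype(np.int32))[:,0].tolist()])
    c,R_=cv2.minEnclosingCircle(w.astype(np.float32)*1000)
    print(n,round(r["conf"],2),np.round(r["centre"]),xs.min(),xs.max(),ys.min(),ys.max(),np.round(c,1),R_)
```

```text
[ 0.5594085  -0.19839093  0.19396291] [-3.14106958e+00  6.46701648e-04  9.54890249e-02] [ 0.21784882  0.31809867 -0.09421968] 0.024867479943572034
discard_dish 0.88 [226. 416.] 364 471 169 278 [ 559.8 -298.5] 58.34630584716797
```

>>> {"name": "move_arm", "arguments": {
  "increments": [
    [0, 0.12, 0.6, 0, 0, 0, 0],
    [0, 0.12, 0.8, 0, 0, 0, 0],
    [0, 0, 0.6, 0, 0, 0, 0],
    [0, 0, 0, 0.6, 0, 0, 0],
    [0, 0, 0, 0.8, 0, 0, 0],
    [0, 0, 0, 0.8, 0, 0, 0],
    [0, 0, 0, 0.6, 0, 0, 0],
    [0, 0, 0, 0.3, 0, 0, 0],
    [0, 0, 0, 0.14, 0, 0, 0],
    [0, 0, 0, 0, 0, 0, 0],
    [0, 0, 0, 0, 0, 0, 0]
  ]
}}

```text
time_s: 17.8
ee_pos: [0.5822, -0.2967, 0.0339]
eef_rot: [3.14, -0.002, 0.097]
force: [-0.4, 0.1, 0.8]
grip_width: 0.0251
grip_force: 11.7
```

>>> {"name": "move_arm", "arguments": {
  "increments": [
    [0, 0, 0, 0.06, 0, 0, 0],
    [0, 0, 0, 0.06, 0, 0, 0],
    [0, 0, 0, 0, 0, 0, 0],
    [0, 0, 0, 0, 0, 0, 0]
  ]
}}

```text
time_s: 18.2
ee_pos: [0.5818, -0.2967, 0.0268]
eef_rot: [3.141, -0.001, 0.097]
force: [0.6, -0.5, 3.7]
grip_width: 0.0246
grip_force: 11.8
```

>>> {"name": "move_arm", "arguments": {
  "increments": [
    [0.4, 0, 0, 0, 0, 0, 0],
    [0.4, 0, 0, 0, 0, 0, 0],
    [0.42, 0, 0, 0, 0, 0, 0],
    [0.46, 0, 0, -0.4, 0, 0, 0],
    [0.46, 0, 0, -0.7, 0, 0, 0],
    [0.46, 0, 0, -0.8, 0, 0, 0],
    [0.46, 0, 0, -0.8, 0, 0, 0],
    [0.46, 0, 0, -0.7, 0, 0, 0],
    [0.46, 0, 0, 0, 0, 0, 0]
  ],
  "force": 8
}}

```text
time_s: 19.1
ee_pos: [0.5828, -0.2973, 0.2018]
eef_rot: [3.137, -0.007, 0.097]
force: [-0.2, -0.4, 0.4]
grip_width: 0.043
grip_force: 0.0
```

>>> {"name": "move_arm", "arguments": {
  "increments": [
    [0.46, 0.012, -0.8, 0, 0, 0, 0],
    [0.46, 0.012, -0.8, 0, 0, 0, 0],
    [0.46, 0.012, -0.8, 0, 0, 0, 0],
    [0.46, 0.012, -0.8, 0, 0, 0, 0],
    [0.46, 0.012, -0.8, 0, 0, 0, 0],
    [0.46, 0.012, -0.8, 0, 0, 0, 0],
    [0.46, 0.012, -0.8, 0, 0, 0, 0],
    [0.46, 0.012, -0.8, 0, 0, 0, 0],
    [0.46, 0.012, -0.8, 0, 0, 0, 0],
    [0.46, 0.012, -0.8, 0, 0, 0, 0],
    [0.46, 0.012, -0.8, 0, 0, 0, 0],
    [0.46, 0.012, -0.8, 0, 0, 0, 0],
    [0.46, 0.012, -0.76, 0, 0, 0, 0],
    [0.46, 0, 0, 0.6, 0, 0, 0],
    [0.46, 0, 0, 0.6, 0, 0, 0],
    [0.46, 0, 0, 0, 0, 0, 0]
  ]
}}

```text
time_s: 20.7
ee_pos: [0.5369, 0.2193, 0.1317]
eef_rot: [3.14, 0.007, 0.097]
force: [0.3, 0.0, 0.8]
grip_width: 0.0433
grip_force: 0.0
```

Run:
```python
from h import *
o=ctrl.get_obs();p=ctrl.camera("wrist");print(o["ee_pos"],o["eef_rot"],o["grip_width"])
for n,z in [("teat_1",.055)]:
  for r in ctrl.cut_out(n,p):
    ys,xs=np.nonzero(r["mask"]);c,_,_=cv2.minAreaRect(np.c_[xs,ys].astype(np.float32))
    print(n,round(r["conf"],2),np.round(r["centre"]),xs.min(),xs.max(),ys.min(),ys.max(),watz(p,c,z,o).round(3))
t=ctrl.camera("top")
for r in ctrl.cut_out("teat_1",t): ys,xs=np.nonzero(r["mask"]);print(round(r["conf"],2),xs.min(),xs.max(),ys.min(),ys.max(),atz(t,r["centre"][::-1],.04).round(3))
```

```text
[0.53694964 0.21934056 0.13174659] [3.13981563 0.00746494 0.09724756] 0.0432830205299451
teat_1 0.92 [124. 477.] 448 500 105 144 [0.639 0.118 0.055]
teat_1 0.9 [119. 396.] 375 418 100 143 [0.632 0.176 0.055]
teat_1 0.57 [242. 318.] 299 338 215 267 [0.541 0.221 0.055]
0.75 443 457 217 230 [ 0.581 -0.292  0.04 ]
0.74 163 179 319 332 [0.334 0.38  0.04 ]
0.49 279 290 197 210 [0.641 0.105 0.04 ]
0.45 360 371 221 234 [ 0.576 -0.098  0.04 ]
```

>>> {"name": "move_arm", "arguments": {
  "increments": [
    [0.46, 0.05, -0.03, 0.5, 0, 0, 0],
    [0.46, 0, 0, 0.7, 0, 0, 0],
    [0.46, 0, 0, 0.7, 0, 0, 0],
    [0.46, 0, 0, 0, 0, 0, 0],
    [0, 0, 0, 0, 0, 0, 0],
    [0, 0, 0, 0, 0, 0, 0],
    [0, 0, 0, 0, 0, 0, 0],
    [0, 0, 0, 0, 0, 0, 0],
    [0, 0, 0, 0, 0, 0, 0],
    [0, 0, 0, 0, 0, 0, 0]
  ],
  "force": 8
}}

```text
time_s: 21.9
ee_pos: [0.5427, 0.2218, 0.0435]
eef_rot: [-3.141, -0.004, 0.097]
force: [-0.2, -0.9, 8.1]
grip_width: 0.0247
grip_force: 7.9
```

Gripping about 8 mm too high; I'll reopen and go lower.

>>> {"name": "move_arm", "arguments": {
  "increments": [
    [0.46, 0, 0, 0, 0, 0, 0],
    [0.46, 0, 0, 0, 0, 0, 0],
    [0.46, -0.04, 0, 0.08, 0, 0, 0],
    [0.46, 0, 0, 0.08, 0, 0, 0],
    [0.46, 0, 0, 0, 0, 0, 0]
  ]
}}

```text
time_s: 22.4
ee_pos: [0.539, 0.2213, 0.0324]
eef_rot: [3.141, 0.001, 0.097]
force: [0.0, 0.5, 0.1]
grip_width: 0.0435
grip_force: 0.0
```

>>> {"name": "move_arm", "arguments": {
  "increments": [
    [0, 0, 0, 0, 0, 0, 0],
    [0, 0, 0, 0, 0, 0, 0],
    [0, 0, 0, 0, 0, 0, 0],
    [0, 0, 0, 0, 0, 0, 0],
    [0, 0, 0, 0, 0, 0, 0],
    [0, 0, 0, 0, 0, 0, 0]
  ],
  "force": 8
}}

```text
time_s: 23.0
ee_pos: [0.5395, 0.2214, 0.0333]
eef_rot: [-3.142, -0.0, 0.097]
force: [-0.7, -0.9, 1.4]
grip_width: 0.0248
grip_force: 8.0
```

Second hard teat confirmed (24.8 mm at 8 N). Carrying it to the dish.

>>> {"name": "move_arm", "arguments": {
  "increments": [
    [0, 0, 0, -0.3, 0, 0, 0],
    [0, 0, 0, -0.7, 0, 0, 0],
    [0, 0, 0, -0.8, 0, 0, 0],
    [0, 0, 0, -0.8, 0, 0, 0],
    [0, 0, 0, -0.7, 0, 0, 0],
    [0, -0.078, 0.8, 0, 0, 0, 0],
    [0, -0.078, 0.8, 0, 0, 0, 0],
    [0, -0.078, 0.8, 0, 0, 0, 0],
    [0, -0.078, 0.8, 0, 0, 0, 0],
    [0, -0.078, 0.8, 0, 0, 0, 0],
    [0, -0.078, 0.8, 0, 0, 0, 0],
    [0, -0.078, 0.8, 0, 0, 0, 0],
    [0, -0.078, 0.8, 0, 0, 0, 0],
    [0, -0.078, 0.8, 0, 0, 0, 0],
    [0, -0.078, 0.8, 0, 0, 0, 0],
    [0, -0.078, 0.8, 0, 0, 0, 0],
    [0, -0.078, 0.8, 0, 0, 0, 0],
    [0, -0.078, 0.79, 0, 0, 0, 0],
    [0, 0, 0, 0, 0, 0, 0],
    [0, 0, 0, 0, 0, 0, 0]
  ],
  "force": 12
}}

```text
time_s: 25.0
ee_pos: [0.5389, -0.301, 0.1987]
eef_rot: [-3.141, -0.0, 0.095]
force: [0.2, -0.0, -1.2]
grip_width: 0.0246
grip_force: 12.0
```

Run:
```python
from h import *
o=ctrl.get_obs();p=ctrl.camera("wrist");print(o["ee_pos"],o["eef_rot"],o["grip_width"],o["force"])
for n,z in [("teat_1",.035)]:
  for r in ctrl.cut_out(n,p):
    ys,xs=np.nonzero(r["mask"]);c,_,_=cv2.minAreaRect(np.c_[xs,ys].astype(np.float32))
    print(n,round(r["conf"],2),np.round(r["centre"]),xs.min(),xs.max(),ys.min(),ys.max(),watz(p,c,z,o).round(3))
```

```text
[ 0.53891445 -0.30099098  0.19873264] [-3.14145494e+00 -1.69159867e-04  9.54800711e-02] 0.024605360061729156 [ 0.17402295 -0.02023752 -1.22473232]
teat_1 0.97 [194.  70.] 47 99 176 216 [ 0.547 -0.027  0.035]
teat_1 0.79 [304. 320.] 294 347 262 347 [ 0.449 -0.309  0.035]
teat_1 0.76 [176. 322.] 305 335 159 195 [ 0.579 -0.297  0.035]
teat_1 0.51 [112.   9.] 0 18 104 124 [0.638 0.08  0.035]
teat_1 0.2 [177. 129.] 91 158 141 215 [ 0.566 -0.099  0.035]
```

>>> {"name": "move_arm", "arguments": {
  "increments": [
    [0, 0, 0, 0.6, 0, 0, 0],
    [0, 0, 0, 0.8, 0, 0, 0],
    [0, 0, 0, 0.8, 0, 0, 0],
    [0, 0, 0, 0.6, 0, 0, 0],
    [0, 0, 0, 0.4, 0, 0, 0],
    [0, 0, 0, 0.14, 0, 0, 0],
    [0, 0, 0, 0, 0, 0, 0],
    [0, 0, 0, 0, 0, 0, 0]
  ]
}}

```text
time_s: 25.9
ee_pos: [0.5399, -0.3006, 0.0327]
eef_rot: [3.14, -0.002, 0.097]
force: [0.5, 0.3, -1.0]
grip_width: 0.0244
grip_force: 12.0
```

>>> {"name": "move_arm", "arguments": {
  "increments": [
    [0, 0, 0, 0.07, 0, 0, 0],
    [0, 0, 0, 0.05, 0, 0, 0],
    [0, 0, 0, 0, 0, 0, 0],
    [0, 0, 0, 0, 0, 0, 0]
  ]
}}

```text
time_s: 26.3
ee_pos: [0.5393, -0.3007, 0.0254]
eef_rot: [3.141, -0.0, 0.097]
force: [1.0, 0.5, 0.0]
grip_width: 0.0243
grip_force: 12.0
```

>>> {"name": "move_arm", "arguments": {
  "increments": [
    [0, 0, 0, 0.025, 0, 0, 0],
    [0, 0, 0, 0, 0, 0, 0],
    [0.4, 0, 0, 0, 0, 0, 0],
    [0.4, 0, 0, 0, 0, 0, 0],
    [0.42, 0, 0, 0, 0, 0, 0],
    [0.44, 0, 0, -0.4, 0, 0, 0],
    [0.44, 0, 0, -0.7, 0, 0, 0],
    [0.44, 0, 0, -0.8, 0, 0, 0],
    [0.44, 0, 0, -0.8, 0, 0, 0],
    [0.44, 0, 0, -0.8, 0, 0, 0],
    [0.44, -0.5, 0, -0.3, 0, 0, 0],
    [0.44, -0.7, 0, 0, 0, 0, 0],
    [0.44, -0.6, 0, 0, 0, 0, 0],
    [0.44, 0, 0, 0, 0, 0, 0],
    [0.44, 0, 0, 0, 0, 0, 0]
  ]
}}

```text
time_s: 27.8
ee_pos: [0.4496, -0.3095, 0.2142]
eef_rot: [3.141, -0.001, 0.096]
force: [0.6, 0.0, 0.2]
grip_width: 0.0414
grip_force: 0.0
```

Run:
```python
from h import *
o=ctrl.get_obs();p=ctrl.camera("wrist");print(o["ee_pos"],o["grip_width"],o["force"])
for r in ctrl.cut_out("teat_1",p):
    ys,xs=np.nonzero(r["mask"]);c,_,_=cv2.minAreaRect(np.c_[xs,ys].astype(np.float32))
    print("w",round(r["conf"],2),xs.min(),xs.max(),ys.min(),ys.max(),watz(p,c,.035,o).round(3),watz(p,c,.11,o).round(3))
P={}
for cam in ["top","scene"]:
  t=ctrl.camera(cam)
  for n,z in [("teat_1",.04),("discard_dish",.01)]:
    for r in ctrl.cut_out(n,t): ys,xs=np.nonzero(r["mask"]);print(cam,n,round(r["conf"],2),np.round(r["centre"]),xs.min(),xs.max(),ys.min(),ys.max(),atz(t,r["centre"][::-1],z).round(3))
  P[cam]=t
s=P["scene"]
T=np.linalg.inv(np.array(s["pose"]))
for z in (.058,.077,.137):
    c=T[:3]@np.array([.561,-.0815,z,1]);q=s["K"]@c;print(z,q[:2]/q[2])
m=[r["mask"] for r in ctrl.cut_out("teat_1",s) if abs(r["centre"][1]-356)<12]
for k in m: 
    ys,xs=np.nonzero(k);print("fitted",xs.min(),xs.max(),ys.min(),ys.max())
```

```text
[ 0.44963491 -0.30945362  0.21422662] 0.04140687459827796 [0.64143419 0.04035795 0.1947652 ]
w 0.9 51 103 73 110 [ 0.569 -0.029  0.035] [ 0.561 -0.086  0.11 ]
w 0.73 0 26 35 56 [0.638 0.09  0.035] [0.616 0.009 0.11 ]
w 0.66 306 335 107 141 [ 0.539 -0.301  0.035] [ 0.538 -0.301  0.11 ]
w 0.56 305 335 64 97 [ 0.581 -0.296  0.035] [ 0.571 -0.297  0.11 ]
top teat_1 0.75 [227. 369.] 360 372 221 236 [ 0.576 -0.096  0.04 ]
top teat_1 0.68 [328. 171.] 164 179 319 332 [0.339 0.38  0.04 ]
top teat_1 0.6 [210. 260.] 254 265 200 213 [0.624 0.171 0.04 ]
top teat_1 0.58 [224. 447.] 442 457 217 231 [ 0.58  -0.287  0.04 ]
top discard_dish 0.87 [231. 444.] 426 472 213 256 [ 0.569 -0.287  0.01 ]
top discard_dish 0.37 [185. 322.] 317 337 178 199 [0.693 0.015 0.01 ]
top discard_dish 0.18 [182. 261.] 250 304 171 191 [0.705 0.172 0.01 ]
scene teat_1 0.77 [270. 275.] 267 281 258 281 [0.629 0.116 0.04 ]
scene teat_1 0.74 [208. 417.] 408 420 196 219 [ 0.53  -0.302  0.04 ]
scene teat_1 0.71 [430. 282.] 270 291 415 447 [0.339 0.384 0.04 ]
scene teat_1 0.54 [214. 353.] 349 363 205 229 [ 0.638 -0.171  0.04 ]
scene teat_1 0.51 [285. 258.] 248 263 273 298 [0.621 0.176 0.04 ]
scene teat_1 0.47 [204. 400.] 393 405 193 214 [ 0.575 -0.288  0.04 ]
scene discard_dish 0.71 [214. 404.] 384 425 202 227 [ 0.561 -0.293  0.01 ]
0.058 [355.34612761 234.9797198 ]
0.077 [355.55781366 228.34168988]
0.137 [356.25511903 206.47565853]
fitted 349 363 205 229
```

Both hard teats stand in the dish, and the wrist fix puts them at (0.539,-0.301) and (0.581,-0.296). As a check on the fit, I'll touch the fitted teat's top with shut fingers: contact near z = 0.137 means it is home.

>>> {"name": "move_arm", "arguments": {
  "increments": [
    [0, 0.44, -0.72, 0, 0, 0, 0],
    [0, 0.44, -0.72, 0, 0, 0, 0],
    [0, 0.44, -0.72, 0, 0, 0, 0],
    [0, 0.44, -0.72, 0, 0, 0, 0],
    [0, 0.45, -0.72, 0, 0, 0, 0],
    [0, 0.45, -0.72, 0, 0, 0, 0],
    [0, 0, 0, 0, 0, 0, 0],
    [0, 0, 0, 0.6, 0, 0, 0],
    [0, 0, 0, 0.6, 0, 0, 0],
    [0, 0, 0, 0.1, 0, 0, 0],
    [0, 0, 0, 0, 0, 0, 0],
    [0, 0, 0, 0, 0, 0, 0]
  ],
  "force": 5
}}

```text
time_s: 29.45
ee_pos: [0.5617, -0.0819, 0.1505]
eef_rot: [3.141, -0.002, 0.096]
force: [-0.2, -1.0, -0.4]
grip_width: 0.0009
grip_force: 0.0
```

>>> {"name": "move_arm", "arguments": {
  "increments": [
    [0, 0, 0, 0.08, 0, 0, 0],
    [0, 0, 0, 0.08, 0, 0, 0],
    [0, 0, 0, 0.04, 0, 0, 0],
    [0, 0, 0, 0, 0, 0, 0],
    [0, 0, 0, 0, 0, 0, 0]
  ]
}}

```text
time_s: 29.95
ee_pos: [0.5612, -0.0815, 0.139]
eef_rot: [3.142, -0.0, 0.097]
force: [-0.1, -0.2, 0.2]
grip_width: 0.0007
grip_force: 0.0
```

>>> {"name": "move_arm", "arguments": {
  "increments": [
    [0, 0, 0, 0.04, 0, 0, 0],
    [0, 0, 0, 0, 0, 0, 0],
    [0, 0, 0, 0, 0, 0, 0]
  ]
}}

```text
time_s: 30.25
ee_pos: [0.5611, -0.0814, 0.1369]
eef_rot: [-3.142, 0.0, 0.097]
force: [-0.1, -0.1, -0.8]
grip_width: 0.0003
grip_force: 0.0
```

No contact at 0.1369, so the top is at or below the home height. One small step more to seat it, then retreat.

>>> {"name": "move_arm", "arguments": {
  "increments": [
    [0, 0, 0, 0.03, 0, 0, 0],
    [0, 0, 0, 0, 0, 0, 0],
    [0, 0, 0, 0, 0, 0, 0]
  ]
}}

```text
time_s: 30.55
ee_pos: [0.5611, -0.0814, 0.1354]
eef_rot: [-3.142, 0.0, 0.097]
force: [0.1, 0.8, 0.9]
grip_width: 0.0005
grip_force: 0.0
```

>>> {"name": "move_arm", "arguments": {
  "increments": [
    [0, 0, 0, -0.4, 0, 0, 0],
    [0, 0, 0, -0.8, 0, 0, 0],
    [0.4, 0, 0, -0.6, 0, 0, 0],
    [0.4, 0, 0, 0, 0, 0, 0],
    [0.4, 0, 0, 0, 0, 0, 0],
    [0.4, 0, 0, 0, 0, 0, 0]
  ]
}}

```text
time_s: 31.15
ee_pos: [0.5607, -0.0814, 0.2241]
eef_rot: [-3.141, 0.002, 0.097]
force: [-0.2, 1.0, 0.4]
grip_width: 0.0285
grip_force: 0.0
```

Run:
```python
from h import *
s=ctrl.camera("scene")
for r in ctrl.cut_out("teat_1",s): ys,xs=np.nonzero(r["mask"]);print(round(r["conf"],2),xs.min(),xs.max(),ys.min(),ys.max())
print(ctrl.hand_in())
```

```text
0.8 349 363 204 230
0.79 394 406 193 215
0.74 269 290 415 446
0.7 408 420 198 219
0.61 268 281 257 281
0.56 249 262 273 298
the job is handed in; nothing more can be done
None
```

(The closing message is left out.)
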